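Close the bath-salt pot: clear the brush, then push and quarter-turn the lid

ROBOT

A 6-joint arm with a two-finger parallel gripper is mounted at the origin on the work surface. World frame = base frame: x ahead of the robot, y to its left, z up, the work surface at z = 0. Lengths are in m, angles in rad, forces in N, time in s.
With the tool pointing down it reaches from about 0.375 to 0.975 m from the base axis. Payload 3.8 kg.
Tool frame: the origin (TCP) lies midway between the tips of the shut fingers; the grasp point (between the pads) lies 19 mm behind it; z points along the fingers, y is the line along which they close (so a half turn about z gives the same grasp; the last joint's range is limited). The gripper opens to 85 mm and grips with 20 to 120 N. Pads are 22 mm wide; open, the fingers measure 114 mm over their backs; the gripper's body (76 mm by 85 mm) begins 54 mm behind the grasp point. The pads swing forward as they close: fully open they stand 13 mm farther back than shut.
Start: joints at [1.164, 0.264, 1.604, -0, 1.274, -0.037], TCP at [0.244, 0.629, 0.231] pointing down, gripper open.
Joint ranges: [-2.63, 2.63], [-0.94, 2.18], [0.31, 2.57], [-1.31, 4.45], [0, 2.66], [-2.55, 2.55]. Speed limits (rad/s): [2.57, 2.57, 3.14, 3.14, 3.14, 3.14].

INTERFACE

Orientations are given as a rotation vector (axis times angle).
In Python, from workcell import bot, imaging gives the robot as it stands.
- The arm moves only by the tool step_arm, never from a script. Its argument "series" is a list of rows, each an object of numbers: "grip": the closure, from -1 (fully open) to 1 (shut); "x", "y", "z": the shift along the tool's x, y, z normalised to -1 to 1, where 1 is 500 mm; "ax", "ay", "az": the turn, a rotation vector about the tool's x, y, z normalised to -1 to 1, where 1 is 30 degrees. A call has 1 to 12 rows; each row is the pose to reach, as a shift and turn from the pose commanded when the call began, along the tool's axes at that moment; what a row does not reach only later rows make up. A row lasts 1/10 s, in which the tool goes at most 50 mm and 8.59 degrees, less where a joint would pass 70% of its speed; a pose out of reach is approached as far as the arm can. A call with a number of a shift or a turn outside -1 to 1 is refused whole. A call with a gripper value outside its range is refused whole. The fingers move at their own pace and stop on an object; "force" is the grip in N (left out, the last holds). Time passes only in rows, so rows that repeat a pose let the fingers close. It gives the time, the measured TCP pose, the force, the opening and the grip force at its end, in the units of the state.
- bot.read_state(): the state, without advancing time (a new reading comes with each control period).
- imaging.read_camera(name): name is "scene" or "top"; returns a dict with "img" (480x640x3 uint8, red, green, blue), "fx", "fy", "cx", "cy" (pixels), "k1" (the pictures are not rectified: a ray, as slopes to the right and down, at radius r is drawn at 1 + k1 r^2 times it, then the intrinsics apply), "R" (3x3) and "t" (3): a world point X has camera coordinates R X + t. Camera axes: x right, y down, z forward; pixel columns grow to the right and rows downward; lengths in m; the calibration is good to about 2 mm. A picture is of the moment at which its call begins. There is no depth.
- bot.finish_job(): hands the job in; it is judged then, once.
The state is a dict: "time": time; "q": joint angles; "joint_vel": joint speeds; "joint_torque": joint torques, N m; "tool_pos": TCP position; "tcp_rot": TCP orientation; "wrist_force": force on the tool from outside, world axes, zero at the start; "torque": the same for the moment, N m; "width": opening from 0.0 (shut) to 1.0 (fully open); "grip_force": force on a finger pad.
Only numpy, scipy, OpenCV 4.12 (cv2) and the standard library are available. Lean on these libraries where they do the work, as an engineer would, in place of code of your own. Each camera call takes 0.05 s, during which the arm holds its last target. There are 200 camera calls.

TASK

The wooden hairbrush has been left lying across the tall basket, over the ceramic pot: lay it down inside the low basket without disturbing the bottle and the soap dish. Then close the pot, whose lid has only been put on loosely: turn the lid by its finger hollows until its tabs drop into the gaps of the neck, press it gently down against the seal, turn it clockwise (seen from above) a quarter turn to the stop and let it spring up into its lock.

Things in the scene. Friction and masses are not known exactly. Their poses are not given: they have to be found in the camera images.
- rod: Fixed telescopic chrome rod, 18 mm thick, along world y, resting on the two white tub walls (tops at z = 105 mm, inner faces at y = +-375 mm). Origin on its axis, at z = 118 mm. Two 6 mm hanger wires per basket, 110 mm either side of its middle, hook over it.
- basket_pot: Tall clear acrylic basket, fixed, on the robot's side of the rod. Outside 158 mm (x) by 330 mm (y), 137 mm high; walls and floor 5 mm; axes as the world's. Origin: centre of its underside, at z = 5 mm; the rod runs 110 mm to +x of it, lower than the rim. Holds the pot (in its -y half) and, loose near its +y end, the bottle or the soap dish.
- basket_low: Low clear acrylic basket, fixed, left or right of the tall one. Outside 158 mm (x) by 330 mm (y), 47 mm high; walls and floor 5 mm; axes as the world's. Origin: centre of its underside, at z = 5 mm. Bottle or soap dish stands about 117 mm to +y of it; the floor from y = -160 to +75 mm is free, for the brush. A small steel clip on the front wall rises 30 mm over the rim.
- brush: Wooden hairbrush, loose, 90 g, 201 mm long (its x), on its back, bristles up. Origin: middle of length, underside. Handle x = -101 to +7 mm, 20 mm wide, 16 mm thick; head x = +2 to +100 mm, 50 mm wide, 14 mm thick, bristles up to z = 31 mm from x = +10 mm. At the start across front and back rims of the tall basket, handle to the robot, underside 6 mm above the lid.
- brush_grip (a point): Point on the brush's handle just short of the head, fit to grip: x = -20 mm, y = 0, z = 8 mm in the brush's frame.
- pot: White ceramic pot on a suction foot; it cannot move or turn. 112 mm across; neck 93 mm across, its top 94 mm up. Origin: centre of its underside, z up. In the neck a bayonet ledge (inner radius 32 mm) has 3 gaps 34 deg wide at 90, 210, 330 deg in the pot's frame (anticlockwise from its x, seen from above), each marked by a blue dot on the shoulder; red dots mark the 3 locked places.
- seal (a joint): Grey silicone ring on the pot's neck, radius 40 to 46 mm, its free top 100 mm above the pot's origin. Value 0 free, -0.006 (m) squeezed flat. A spring: about 2.4 N to start and 1.2 N more per mm.
- pot_gap0 (a point): Middle of the gap at 90 deg in the pot's frame, at radius 34 mm, 86 mm above the pot's origin; the other two gaps are 120 and 240 deg round from it.
- pot_lock0 (a point): Where the middle of a tab rests when locked: radius 34 mm, at 5 deg in the pot's frame (85 deg clockwise of the gap at 90 deg), 86 mm above the pot's origin. The other 2 locked places are 120 and 240 deg round. The lid is locked when any one tab rests here. A stop follows 4 deg farther clockwise; the tab is held from turning back by a 2 mm step 7 deg the other way.
- lid: Loose round lid of pale wood, about 0.16 kg, 94 mm across, 18 mm thick. Origin: on its axis, in the underside of the flange (which meets the seal); z up. Origin's height above the pot's origin: 108 mm with tabs lying on the ledge (start; turned 35 to 86 deg clockwise from fitting), 100 mm dropped in, 94 to 96 mm pressed down so that tabs pass under the ledge, 98 mm when locked.
- lid_hollow0 (a point): Centre of the floor of one finger hollow in the lid's top: x = 28 mm, y = 0, z = 4 mm in the lid's frame. The hollow spans x = 14 to 42 mm, y = -21 to +21 mm, and is 14 mm deep (lid's top z = 18 mm), open only above.
- lid_hollow1 (a point): The same for the opposite hollow: centre x = -28 mm, span x = -42 to -14 mm. The solid bar between the hollows is 28 mm wide.
- lid_tab0 (a point): Middle of the tab at 90 deg in the lid's frame, radius 34 mm, 12 mm below the lid's origin. Tabs stand out from a centring spigot (radius 31 mm, tapered below, 20 mm deep) to radius 36 mm; 11 mm wide, 4 mm thick; a blue dot on top marks each. In the gaps they have about 7 deg of play each way. The lid fits in 3 ways.
- lid_tab1 (a point): The same for the tab at 210 deg.
- lid_tab2 (a point): The same for the tab at 330 deg.
- bottle: Red shower bottle, white cap, loose, upright, 56 mm across, 172 mm high. Origin: centre of its underside. Stands near the +y end of one basket; leave it alone.
- dish: Green round soap dish with soap, loose, 76 mm across, 28 mm high. Origin: centre of its underside. Stands near the +y end of the other basket; leave it alone.

How it is judged:
On the way, in this order (a step that is already met when the one before it is completed fails the run):
1. the hairbrush lies inside the low basket (x of brush in the frame of basket_low between -0.075 and 0.075 m and y of brush in the frame of basket_low between -0.155 and 0.1 m and z of brush in the frame of basket_low between -0.005 and 0.03 m and contact force between the fingers and brush below 0.05 N), for 0.2 s.
2. the lid's tabs have dropped into the gaps of the pot's neck (z of lid in the frame of pot below 0.1022 m and horizontal distance between lid and pot below 0.004 m), for 0.1 s.
At the end, for the whole second after the job is handed in: Brush down inside the low basket (middle under 30 mm above its underside); lid locked: a tab within 6 mm of a locked place and the lid sprung up to 96.6-99.3 mm over the pot's underside, level; all at rest; bottle upright, it and the dish within 30 mm of where they stood (x of brush in the frame of basket_low between -0.075 and 0.075 m and y of brush in the frame of basket_low between -0.155 and 0.1 m and z of brush in the frame of basket_low between -0.005 and 0.03 m and distance between any of lid_tab0, lid_tab1, lid_tab2 and pot_lock0 below 0.006 m and z of lid in the frame of pot between 0.0966 and 0.0993 m and angle between lid's own z axis and vertical below 0.06 rad and linear speed of each of lid, brush below 0.02 m/s and angle between bottle's own z axis and vertical below 0.1 rad and distance of each of bottle, dish from where it was at the start of the episode below 0.03 m); the robot touches nothing.
It fails at once if the lid is forced: the robot presses on it with more than 50 N (contact force between any of the fingers, the arm and lid above 50 N).
It fails at once if the bottle is knocked over (angle between bottle's own z axis and vertical above 0.6 rad).
It also fails if it takes over 67 s, if anything falls off the work surface, if the arm or the gripper's body presses on something with over 40 N, if the wrist force passes 120 N, or if a joint passes its speed limit or range.

## Working session

There is one attempt and no reset: what is moved stays moved. The work goes in short steps, Python scripts to look and compute and a tool call to move; the robot and the scene stay as the last step left them, time stands still between calls to the robot, and variables do not carry over. Pictures are saved under pics/ and viewed, at most 10 in all, crops included, and the job is handed in when it is done.

Besides the shell and the picture viewer there is one more tool, called after "Emit:" in YAML: its name, and indented under it one key for each argument. step_arm: Moves the arm, as the interface text tells. Scaled input: -1 to 1 covers 500 mm each way for a shift and 30 degrees each way for a turn. Its arguments: {"type":"object","properties":{"series":{"type":"array","items":{"type":"object","properties":{"grip":{"type":"number"},"x":{"type":"number","minimum":-1,"maximum":1},"y":{"type":"number","minimum":-1,"maximum":1},"z":{"type":"number","minimum":-1,"maximum":1},"ax":{"type":"number","minimum":-1,"maximum":1},"ay":{"type":"number","minimum":-1,"maximum":1},"az":{"type":"number","minimum":-1,"maximum":1}}}},"force":{"type":"number"}},"required":["series"]}

```bash
mkdir -p pics; cat > h.py <<'E'
import numpy as np, cv2
from workcell import bot, imaging
def cam(n,f=None):
    c=imaging.read_camera(n)
    if f: cv2.imwrite('pics/'+f,c['img'][:,:,::-1])
    return c
def ray(c,uv):
    d=np.array([(uv[0]-c['cx'])/c['fx'],(uv[1]-c['cy'])/c['fy']]);s=d.copy()
    for _ in range(20): s=d/(1+c['k1']*(s@s))
    R=np.array(c['R']);t=np.array(c['t'])
    return -R.T@t, R.T@np.array([s[0],s[1],1])
def onz(c,uv,z):
    o,d=ray(c,uv); return o+d*(z-o[2])/d[2]
def proj(c,X):
    p=np.array(c['R'])@X+np.array(c['t']);s=p[:2]/p[2];s=s*(1+c['k1']*(s@s))
    return s*[c['fx'],c['fy']]+[c['cx'],c['cy']]
E
python3 - <<'E'
from h import *
for n in('top','scene'):
    c=cam(n,n+'0.png'); R=np.array(c['R']); print(n,-R.T@c['t'],R.round(2).tolist(),c['fx'],c['k1'])
print(bot.read_state())
E
```

```text
top [5.52393768e-01 4.95370670e-04 1.06293272e+00] [[0.02, -1.0, 0.02], [-1.0, -0.03, -0.07], [0.07, -0.02, -1.0]] 466.8056985565399 0.013420645883096901
scene [1.21683622 0.4263799  0.79779588] [[-0.6, 0.8, 0.02], [0.53, 0.42, -0.74], [-0.6, -0.43, -0.67]] 589.8182132865962 -0.17248672981533228
{'time': 0.1, 'q': array([ 1.16409718e+00,  2.64691123e-01,  1.60521931e+00, -2.22624306e-05,
        1.27371363e+00, -3.69086504e-02]), 'joint_vel': array([-0.00125579, -0.00168713, -0.00188847,  0.00156891, -0.00191098,
       -0.00078377]), 'joint_torque': array([-2.13874928e-04, -5.16705823e+01, -3.68591380e+01, -1.19220799e-04,
        6.30891402e-03, -1.95346877e-05]), 'tool_pos': array([0.24371343, 0.62876481, 0.23008735]), 'tcp_rot': array([-0.57747288, -3.08762732,  0.00311969]), 'wrist_force': array([-0.5441784 ,  1.05644283, -0.53093729]), 'torque': array([ 0.02737185, -0.02548444, -0.04779077]), 'grip_force': 0.0, 'width': 0.9987323848899863}
```

View pics/top0.png

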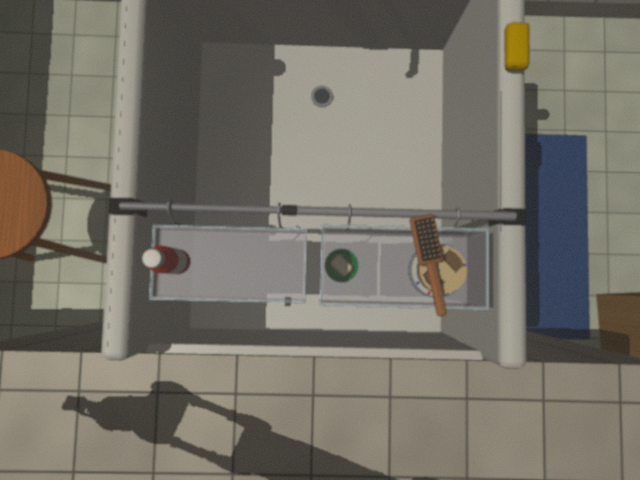

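View pics/scene0.png

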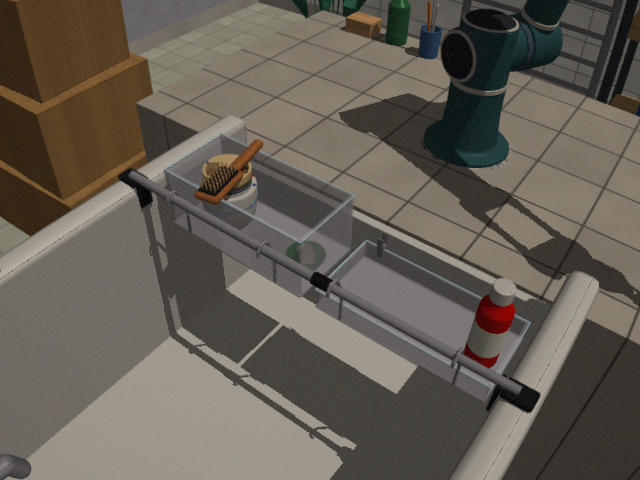

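The top view (up = +x, right = −y) shows the brush from head (425,220) to handle end (442,312), lying over the lid at about (440,270). The low basket spans u 150–307 with the bottle, and the dish is at (341,265) in the tall basket. I'll crop in and measure.

```bash
python3 - <<'E'
from h import *
c=cam('top'); im=c['img']
cv2.imwrite('pics/c1.png',cv2.resize(im[208:323,392:497,::-1],None,fx=5.2,fy=5.2,interpolation=cv2.INTER_CUBIC))
hsv=cv2.cvtColor(im,cv2.COLOR_RGB2HSV)
for p in [(441,300),(436,280),(450,280),(470,262),(427,240),(430,225)]: print(p,im[p[1],p[0]],hsv[p[1],p[0]])
print('tall corners',[onz(c,p,.142)[:2].round(4).tolist() for p in [(321,228),(487,229),(489,307),(321,305)]])
print('low corners',[onz(c,p,.052)[:2].round(4).tolist() for p in [(154,227),(306,229),(305,300),(151,298)]])
print('clip',onz(c,(288,300),.082))
E
```

```text
(441, 300) [121  84  55] [ 13 139 121]
(436, 280) [125  84  58] [ 12 137 125]
(450, 280) [166 144 108] [ 19  89 166]
(470, 262) [94 94 91] [30  8 94]
(427, 240) [81 71 58] [17 72 81]
(430, 225) [64 59 47] [21 68 64]
tall corners [[0.6548, -0.0057], [0.6616, -0.3363], [0.5073, -0.3401], [0.5032, -0.0095]]
low corners [[0.6573, 0.3544], [0.6618, 0.0263], [0.5082, 0.0242], [0.5048, 0.353]]
clip [0.50868543 0.05893248 0.082     ]
```

View pics/c1.png

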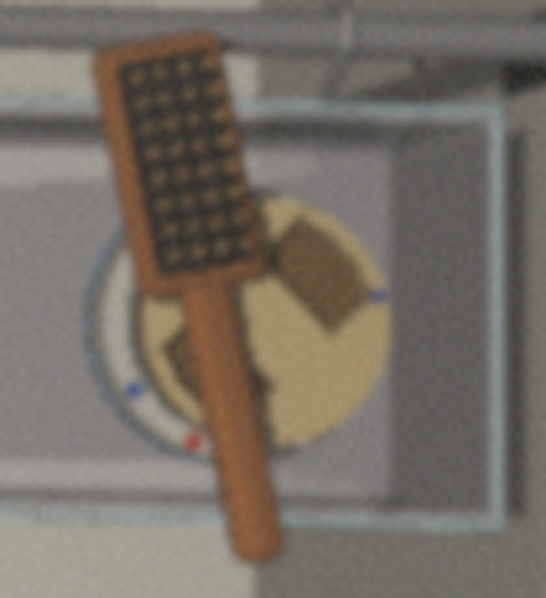

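```bash
python3 - <<'E'
from h import *
c=cam('top'); hsv=cv2.cvtColor(c['img'],cv2.COLOR_RGB2HSV)
m=cv2.inRange(hsv,(4,118,50),(16,255,255)); m[:208]=0;m[323:]=0;m[:,:392]=0;m[:,497:]=0
m=cv2.morphologyEx(m,cv2.MORPH_OPEN,np.ones((2,2)))
print('rows',np.flatnonzero(m.any(1))[[0,-1]])
P=[]
for v in range(270,308,2):
    u=np.flatnonzero(m[v]); 
    if len(u): P.append([u.mean(),v]); print(v,u.min(),u.max(),end='; ')
W=np.array([onz(c,p,.154)[:2] for p in P])
vx,vy,x0,y0=cv2.fitLine(W.astype(np.float32),cv2.DIST_HUBER,0,.01,.01).ravel()
if vx<0: vx,vy=-vx,-vy
print('\nang',np.degrees(np.arctan2(vy,vx)))
tail=onz(c,(441.6,np.flatnonzero(m.any(1))[-1]+.5),.150); head=onz(c,(422.2,215),.150); print(tail,head,np.linalg.norm(tail-head))
tx=.5*(tail[0]+head[0]-.201*vx); s=(tx-x0)/vx
T=np.array([x0+s*vx,y0+s*vy]); g=T+.081*np.array([vx,vy]); print('tail',T,'grip',g)
cl=onz(c,(443,269.5),.136); print('lid c',cl)
st=bot.read_state()
R=cv2.Rodrigues(st['tcp_rot'])[0]; d=np.array([*g,.24])-st['tool_pos']; print('shift tool',(R.T@d/.5).round(4)); print(R.round(3).tolist())
print('yaw',np.degrees(np.arctan2(R[1,0],R[0,0])))
E
```

```text
rows [216 315]
270 429 437; 272 429 437; 274 429 438; 276 430 438; 278 430 439; 280 430 439; 282 431 440; 284 432 440; 286 432 441; 288 433 441; 290 433 441; 292 434 442; 294 435 442; 296 435 442; 298 436 442; 300 436 443; 302 436 443; 304 437 444; 306 437 444; 
ang 13.27256
[ 0.48899036 -0.24460806  0.15      ] [ 0.68507341 -0.20490905  0.15      ] 0.2000614277435282
tail [ 0.48921634 -0.24626473] grip [ 0.56805275 -0.22766845]
lid c [ 0.57890447 -0.25061576  0.136     ]
shift tool [-1.2239 -1.3631 -0.0172]
[[-0.932, 0.361, -0.001], [0.361, 0.932, -0.001], [0.0, -0.001, -1.0]]
yaw 158.81388466152512
```

Emit:
step_arm:
  series:
    - {"x":-0.6,"y":-0.65,"grip":-1,"az":-0.5}
    - {"x":-0.6,"y":-0.65,"grip":-1,"az":-0.5}
    - {"x":-0.6,"y":-0.65,"grip":-1,"az":-0.5}
    - {"x":-0.6,"y":-0.65,"grip":-1,"az":-0.5}
    - {"x":-0.6,"y":-0.65,"grip":-1,"az":-0.5}
    - {"x":-0.6,"y":-0.65,"grip":-1,"az":-0.5}
    - {"x":-0.6,"y":-0.65,"grip":-1,"az":-0.5}
    - {"x":-0.6,"y":-0.65,"grip":-1,"az":-0.5}
    - {"x":-0.6,"y":-0.65,"grip":-1,"az":-0.5}
    - {"x":-0.6,"y":-0.65,"grip":-1,"az":-0.5}
    - {"x":-0.6,"y":-0.65,"grip":-1,"az":-0.5}
    - {"x":-0.6,"y":-0.65,"grip":-1,"az":-0.5}
  force: 30

```text
validation failed for argument at $.se...
```

```bash
cat > go.py <<'E'
import sys
from h import *
# go.py x y z yaw : shift/turn needed from the measured pose, tool kept vertical
x,y,z,yaw=map(float,sys.argv[1:5]); st=bot.read_state(); R=cv2.Rodrigues(st['tcp_rot'])[0]
now=np.degrees(np.arctan2(R[1,0],R[0,0]))
print('t',st['time'],'pos',st['tool_pos'].round(4),'yaw',now.round(2),'q6',st['q'][5].round(3),'w',st['width'].round(3),'gf',st['grip_force'],'F',st['wrist_force'].round(1))
print('shift',(R.T@(np.array([x,y,z])-st['tool_pos'])/.5).round(4),'turn az',-((yaw-now+180)%360-180)/30, 'Rz',R[:,2].round(4))
E
python3 go.py .568 -.2277 .22 192.5
```

```text
Traceback (most recent call last):
  File "go.py", line 6, in <module>
    print('t',st['time'],'pos',st['tool_pos'].round(4),'yaw',now.round(2),'q6',st['q'][5].round(3),'w',st['width'].round(3),'gf',st['grip_force'],'F',st['wrist_force'].round(1))
                                                                                                       ^^^^^^^^^^^^^^^^^
AttributeError: 'float' object has no attribute 'round'
```

Emit:
step_arm:
  series:
    - {"x":-0.6,"y":-0.65,"z":0,"ax":0,"ay":0,"az":-0.5,"grip":-1}
  force: 30

```text
time: 0.3
tool_pos: [0.2608, 0.586, 0.2301]
tcp_rot: [-0.335, -3.122, -0.002]
wrist_force: [1.7, -0.8, -0.2]
width: 0.998
grip_force: 0.0
```

```bash
sed -i "s/st\['width'\].round(3)/round(st['width'],3)/" go.py
python3 go.py .568 -.2277 .22 192.5
```

```text
t 0.3 pos [0.2608 0.586  0.2301] yaw 167.76 q6 -0.245 w 0.998 gf 0.0 F [ 1.7 -0.8 -0.2]
shift [-0.9455 -1.4601  0.0168] turn az -0.8247295527359796 Rz [-0.0011  0.0016 -1.    ]
```

Emit:
step_arm:
  series:
    - {"x":-0.48,"y":-0.74,"z":0,"ax":0,"ay":0,"az":-0.41,"grip":-1}
    - {"x":-0.48,"y":-0.74,"z":0,"ax":0,"ay":0,"az":-0.41,"grip":-1}
    - {"x":-0.48,"y":-0.74,"z":0,"ax":0,"ay":0,"az":-0.41,"grip":-1}
    - {"x":-0.48,"y":-0.74,"z":0,"ax":0,"ay":0,"az":-0.41,"grip":-1}
    - {"x":-0.48,"y":-0.74,"z":0,"ax":0,"ay":0,"az":-0.41,"grip":-1}
    - {"x":-0.48,"y":-0.74,"z":0,"ax":0,"ay":0,"az":-0.41,"grip":-1}
    - {"x":-0.48,"y":-0.74,"z":0,"ax":0,"ay":0,"az":-0.41,"grip":-1}
    - {"x":-0.48,"y":-0.74,"z":0,"ax":0,"ay":0,"az":-0.41,"grip":-1}
    - {"x":-0.48,"y":-0.74,"z":0,"ax":0,"ay":0,"az":-0.41,"grip":-1}
    - {"x":-0.48,"y":-0.74,"z":0,"ax":0,"ay":0,"az":-0.41,"grip":-1}
    - {"x":-0.48,"y":-0.74,"z":0,"ax":0,"ay":0,"az":-0.41,"grip":-1}
  force: 30

```text
time: 1.4
tool_pos: [0.416, 0.1687, 0.2313]
tcp_rot: [-0.013, -3.141, -0.001]
wrist_force: [-0.8, 0.3, 0.2]
width: 0.998
grip_force: 0.0
```

```bash
python3 go.py .568 -.2277 .22 192.5
```

```text
t 1.4 pos [0.416  0.1687 0.2313] yaw 179.53 q6 -1.233 w 0.998 gf 0.0 F [-0.8  0.3  0.2]
shift [-0.3105 -0.7903  0.022 ] turn az -0.4323179601354468 Rz [-2.e-04  6.e-04 -1.e+00]
```

Emit:
step_arm:
  series:
    - {"x":-0.31,"y":-0.79,"z":0,"ax":0,"ay":0,"az":-0.43,"grip":-1}
    - {"x":-0.31,"y":-0.79,"z":0,"ax":0,"ay":0,"az":-0.43,"grip":-1}
    - {"x":-0.31,"y":-0.79,"z":0,"ax":0,"ay":0,"az":-0.43,"grip":-1}
    - {"x":-0.31,"y":-0.79,"z":0,"ax":0,"ay":0,"az":-0.43,"grip":-1}
    - {"x":-0.31,"y":-0.79,"z":0,"ax":0,"ay":0,"az":-0.43,"grip":-1}
    - {"x":-0.31,"y":-0.79,"z":0,"ax":0,"ay":0,"az":-0.43,"grip":-1}
    - {"x":-0.31,"y":-0.79,"z":0,"ax":0,"ay":0,"az":-0.43,"grip":-1}
    - {"x":-0.31,"y":-0.79,"z":0,"ax":0,"ay":0,"az":-0.43,"grip":-1}
    - {"x":-0.31,"y":-0.79,"z":0,"ax":0,"ay":0,"az":-0.43,"grip":-1}
    - {"x":-0.31,"y":-0.79,"z":0,"ax":0,"ay":0,"az":-0.43,"grip":-1}
    - {"x":-0.31,"y":-0.79,"z":0,"ax":0,"ay":0,"az":-0.43,"grip":-1}
    - {"x":-0.31,"y":-0.79,"z":0,"ax":0,"ay":0,"az":-0.43,"grip":-1}
  force: 30

```text
time: 2.6
tool_pos: [0.5689, -0.2242, 0.2309]
tcp_rot: [0.348, -3.122, -0.002]
wrist_force: [0.5, 1.0, -0.4]
width: 1.003
grip_force: 0.0
```

```bash
python3 go.py .568 -.2277 .141 192.5
```

```text
t 2.6 pos [ 0.5689 -0.2242  0.2309] yaw -167.27 q6 -2.21 w 1.003 gf 0.0 F [ 0.5  1.  -0.4]
shift [ 0.0032 -0.0067  0.1797] turn az 0.0075028920507520525 Rz [-9.0e-04  1.1e-03 -1.0e+00]
```

Emit:
step_arm:
  series:
    - {"x":0,"y":0,"z":0.09,"ax":0,"ay":0,"az":0,"grip":-1}
    - {"x":0,"y":0,"z":0.14,"ax":0,"ay":0,"az":0,"grip":-1}
    - {"x":0,"y":0,"z":0.18,"ax":0,"ay":0,"az":0,"grip":-1}
    - {"x":0,"y":0,"z":0.18,"ax":0,"ay":0,"az":0,"grip":-1}
  force: 30

```text
time: 3.0
tool_pos: [0.5661, -0.2232, 0.1376]
tcp_rot: [0.348, -3.116, -0.006]
wrist_force: [-1.1, 0.5, -0.9]
width: 1.002
grip_force: 0.0
```

```bash
python3 go.py .568 -.2277 .141 192.5; python3 -c "
from h import *
c=cam('top','g1.png');i=c['img'][190:330,370:510,::-1];cv2.imwrite('pics/g1.png',cv2.resize(i,None,fx=4,fy=4))"
```

```text
t 3.0 pos [ 0.5661 -0.2232  0.1376] yaw -167.26 q6 -2.21 w 1.002 gf 0.0 F [-1.1  0.5 -0.9]
shift [-0.0017 -0.0097 -0.0068] turn az 0.007857899618731306 Rz [-0.0066  0.0032 -1.    ]
```

View pics/g1.png

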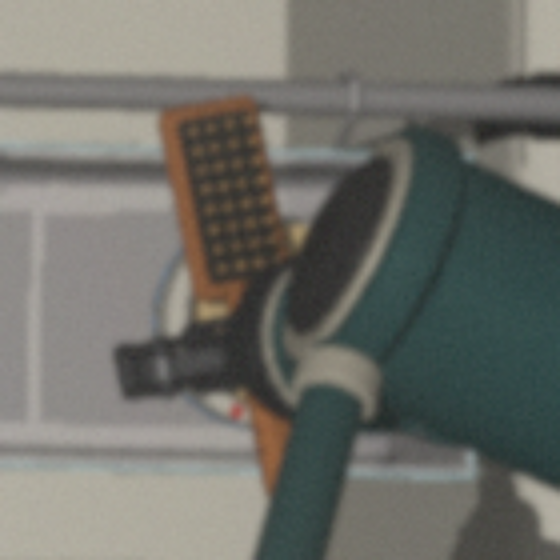

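The gripper straddles the handle just short of the head (head–handle junction near crop pixel (235,300)), so I'll centre it and close.

Emit:
step_arm:
  series:
    - {"x":0,"y":-0.008,"z":-0.004,"ax":0,"ay":0,"az":0,"grip":-1}
    - {"x":0,"y":-0.008,"z":-0.004,"ax":0,"ay":0,"az":0,"grip":1}
    - {"x":0,"y":-0.008,"z":-0.004,"ax":0,"ay":0,"az":0,"grip":1}
    - {"x":0,"y":-0.008,"z":-0.004,"ax":0,"ay":0,"az":0,"grip":1}
    - {"x":0,"y":-0.008,"z":-0.004,"ax":0,"ay":0,"az":0,"grip":1}
    - {"x":0,"y":-0.008,"z":-0.004,"ax":0,"ay":0,"az":0,"grip":1}
    - {"x":0,"y":-0.008,"z":-0.004,"ax":0,"ay":0,"az":0,"grip":1}
    - {"x":0,"y":-0.008,"z":-0.004,"ax":0,"ay":0,"az":0,"grip":1}
    - {"x":0,"y":-0.008,"z":-0.004,"ax":0,"ay":0,"az":0,"grip":1}
  force: 30

```text
time: 3.95
tool_pos: [0.5699, -0.2304, 0.1438]
tcp_rot: [-0.345, 3.122, -0.001]
wrist_force: [-1.3, 0.1, 3.8]
width: 0.218
grip_force: 30.8
```

```bash
python3 go.py .568 -.2277 .141 192.5
```

```text
t 3.95 pos [ 0.5699 -0.2304  0.1438] yaw -167.4 q6 -2.215 w 0.218 gf 30.806128978729248 F [-1.3  0.1  3.8]
shift [0.0026 0.0062 0.0055] turn az 0.003393702102255247 Rz [ 6.e-04 -3.e-04 -1.e+00]
```

Emit:
step_arm:
  series:
    - {"x":0,"y":0,"z":-0.04,"ax":0,"ay":0,"az":0,"grip":1}
    - {"x":0,"y":0,"z":-0.12,"ax":0,"ay":0,"az":0,"grip":1}
    - {"x":0,"y":0,"z":-0.2,"ax":0,"ay":0,"az":0,"grip":1}
    - {"x":0,"y":0,"z":-0.22,"ax":0,"ay":0,"az":0,"grip":1}
    - {"x":-0.02,"y":0.08,"z":-0.22,"ax":0,"ay":0,"az":0.2,"grip":1}
    - {"x":-0.04,"y":0.16,"z":-0.22,"ax":0,"ay":0,"az":0.4,"grip":1}
    - {"x":-0.06,"y":0.24,"z":-0.22,"ax":0,"ay":0,"az":0.6,"grip":1}
    - {"x":-0.08,"y":0.32,"z":-0.22,"ax":0,"ay":0,"az":0.8,"grip":1}
    - {"x":-0.1,"y":0.4,"z":-0.22,"ax":0,"ay":0,"az":1,"grip":1}
    - {"x":-0.1,"y":0.46,"z":-0.22,"ax":0,"ay":0,"az":1,"grip":1}
    - {"x":-0.1,"y":0.5,"z":-0.22,"ax":0,"ay":0,"az":1,"grip":1}
  force: 30

```text
time: 5.05
tool_pos: [0.5627, 0.0269, 0.2515]
tcp_rot: [-0.472, -3.103, -0.0]
wrist_force: [-0.4, -0.6, 0.1]
width: 0.227
grip_force: 30.2
```

```bash
python3 go.py .583 .167 .25 90; python3 -c "
from h import *
c=cam('top','g2.png');i=c['img'][150:390,140:460,::-1];cv2.imwrite('pics/g2.png',cv2.resize(i,None,fx=2,fy=2))"
```

```text
t 5.05 pos [0.5627 0.0269 0.2515] yaw 162.71 q6 -1.266 w 0.227 gf 30.23791015148163 F [-0.4 -0.6  0.1]
shift [0.0445 0.2795 0.0031] turn az 2.423602999010738 Rz [-2.6e-03  5.0e-04 -1.0e+00]
```

View pics/g2.png

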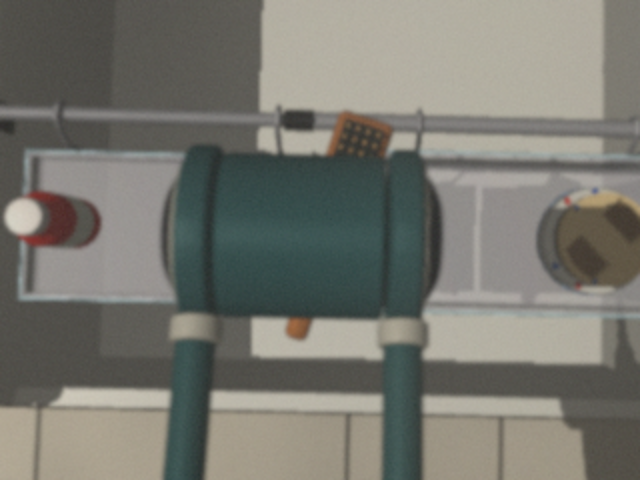

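The brush is held, with its head at crop (362,130) and tail at (298,330). I'll keep going to the low basket.

Emit:
step_arm:
  series:
    - {"x":0.01,"y":0.07,"z":0,"ax":0,"ay":0,"az":0.25,"grip":1}
    - {"x":0.02,"y":0.14,"z":0,"ax":0,"ay":0,"az":0.5,"grip":1}
    - {"x":0.03,"y":0.21,"z":0,"ax":0,"ay":0,"az":0.75,"grip":1}
    - {"x":0.04,"y":0.28,"z":0,"ax":0,"ay":0,"az":1,"grip":1}
  force: 30

```text
time: 5.5
tool_pos: [0.5863, 0.165, 0.2518]
tcp_rot: [-1.27, -2.872, 0.002]
wrist_force: [0.6, -0.5, -0.4]
width: 0.227
grip_force: 30.3
```

Emit:
step_arm:
  series:
    - {"x":0,"y":0,"z":0,"ax":0,"ay":0,"az":0.25,"grip":1}
    - {"x":0,"y":0,"z":0,"ax":0,"ay":0,"az":0.5,"grip":1}
    - {"x":0,"y":0,"z":0,"ax":0,"ay":0,"az":0.75,"grip":1}
    - {"x":0,"y":0,"z":0,"ax":0,"ay":0,"az":1,"grip":1}
  force: 30

```text
time: 5.9
tool_pos: [0.5861, 0.164, 0.2515]
tcp_rot: [-1.97, -2.446, 0.003]
wrist_force: [0.9, 0.4, -0.4]
width: 0.226
grip_force: 30.3
```

Emit:
step_arm:
  series:
    - {"x":0,"y":0,"z":0,"ax":0,"ay":0,"az":0.2,"grip":1}
    - {"x":0,"y":0,"z":0,"ax":0,"ay":0,"az":0.4,"grip":1}
    - {"x":0,"y":0,"z":0,"ax":0,"ay":0,"az":0.42,"grip":1}
    - {"x":0,"y":0,"z":0,"ax":0,"ay":0,"az":0.42,"grip":1}
  force: 30

```text
time: 6.3
tool_pos: [0.5864, 0.1639, 0.2522]
tcp_rot: [-2.219, -2.223, 0.002]
wrist_force: [0.1, 0.4, -0.6]
width: 0.225
grip_force: 30.3
```

```bash
python3 go.py .583 .167 .0155 90; python3 -c "
from h import *
c=cam('top','g3.png');i=c['img'][150:390,140:460,::-1];cv2.imwrite('pics/g3.png',cv2.resize(i,None,fx=2,fy=2))"
```

```text
t 6.3 pos [0.5864 0.1639 0.2522] yaw 90.11 q6 0.23 w 0.225 gf 30.271328687667847 F [ 0.1  0.4 -0.6]
shift [ 0.0065 -0.006   0.4734] turn az 0.003687250958379688 Rz [-1.5e-03 -4.0e-04 -1.0e+00]
```

View pics/g3.png

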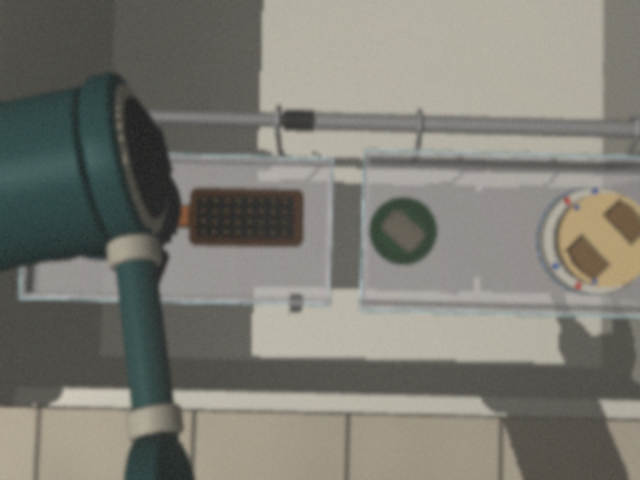

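Emit:
step_arm:
  series:
    - {"x":0.006,"y":-0.006,"z":0.1,"ax":0,"ay":0,"az":0,"grip":1}
    - {"x":0.006,"y":-0.006,"z":0.18,"ax":0,"ay":0,"az":0,"grip":1}
    - {"x":0.006,"y":-0.006,"z":0.26,"ax":0,"ay":0,"az":0,"grip":1}
    - {"x":0.006,"y":-0.006,"z":0.34,"ax":0,"ay":0,"az":0,"grip":1}
    - {"x":0.006,"y":-0.006,"z":0.4,"ax":0,"ay":0,"az":0,"grip":1}
    - {"x":0.006,"y":-0.006,"z":0.44,"ax":0,"ay":0,"az":0,"grip":1}
    - {"x":0.006,"y":-0.006,"z":0.46,"ax":0,"ay":0,"az":0,"grip":1}
    - {"x":0.006,"y":-0.006,"z":0.47,"ax":0,"ay":0,"az":0,"grip":1}
    - {"x":0.006,"y":-0.006,"z":0.474,"ax":0,"ay":0,"az":0,"grip":1}
    - {"x":0.006,"y":-0.006,"z":0.474,"ax":0,"ay":0,"az":0,"grip":1}
  force: 30

```text
time: 7.35
tool_pos: [0.5847, 0.1674, 0.0174]
tcp_rot: [2.22, 2.221, 0.003]
wrist_force: [-0.0, 0.7, -0.1]
width: 0.229
grip_force: 30.2
```

```bash
python3 go.py .583 .167 .0135 90
```

```text
t 7.35 pos [0.5847 0.1674 0.0174] yaw 90.02 q6 0.238 w 0.229 gf 30.245429277420044 F [-0.   0.7 -0.1]
shift [-0.0008 -0.0034  0.0077] turn az 0.0007526664202543998 Rz [ 1.9e-03  4.0e-04 -1.0e+00]
```

Emit:
step_arm:
  series:
    - {"x":0,"y":0,"z":0.004,"ax":0,"ay":0,"az":0,"grip":1}
    - {"x":0,"y":0,"z":0.008,"ax":0,"ay":0,"az":0,"grip":1}
    - {"x":0,"y":0,"z":0.008,"ax":0,"ay":0,"az":0,"grip":1}
    - {"x":0,"y":0,"z":0.008,"ax":0,"ay":0,"az":0,"grip":0}
    - {"x":0,"y":0,"z":0.008,"ax":0,"ay":0,"az":0,"grip":-0.4}
    - {"x":0,"y":0,"z":0.008,"ax":0,"ay":0,"az":0,"grip":-0.4}
    - {"x":0,"y":0,"z":0.008,"ax":0,"ay":0,"az":0,"grip":-0.4}
    - {"x":0,"y":0,"z":-0.08,"ax":0,"ay":0,"az":0,"grip":-0.4}
    - {"x":0,"y":0,"z":-0.18,"ax":0,"ay":0,"az":0,"grip":-0.4}
    - {"x":0,"y":0,"z":-0.28,"ax":0,"ay":0,"az":0,"grip":-1}
    - {"x":0,"y":0,"z":-0.38,"ax":0,"ay":0,"az":0,"grip":-1}
    - {"x":0,"y":0,"z":-0.48,"ax":0,"ay":0,"az":0,"grip":-1}
  force: 30

```text
time: 8.55
tool_pos: [0.5833, 0.1671, 0.2584]
tcp_rot: [2.221, 2.221, 0.0]
wrist_force: [1.1, 0.9, -0.8]
width: 1.007
grip_force: 0.0
```

```bash
python3 go.py .583 .167 .25 90; python3 - <<'E'
from h import *
c=cam('top'); im=c['img']
i=im[200:330,145:305,::-1]; j=im[225:315,395:490,::-1]
a=cv2.resize(i,(400,325)); b=cv2.resize(j,(380,360),interpolation=cv2.INTER_CUBIC)
o=np.zeros((360,790,3),np.uint8); o[:325,:400]=a; o[:,405:785]=b; cv2.imwrite('pics/g4.png',o)
E
```

```text
t 8.55 pos [0.5833 0.1671 0.2584] yaw 90.01 q6 0.238 w 1.007 gf 0.0 F [ 1.1  0.9 -0.8]
shift [-0.0002 -0.0007  0.0169] turn az 0.0002742229627017423 Rz [ 3.e-04  1.e-04 -1.e+00]
```

View pics/g4.png

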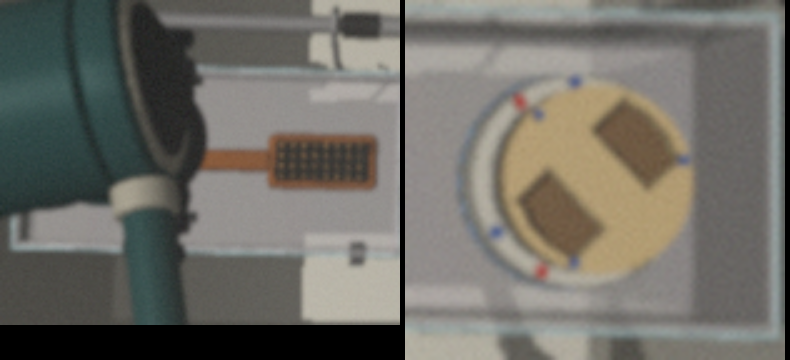

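The brush lies in the low basket. The lid shows its three blue dots at crop (538,115), (683,160) and (573,262), and its hollows at (637,143) and (560,215). The pot shows blue dots at (575,82) and (497,232) and red ones at (519,102) and (541,272). Next I fit the lid and pot poses.

```bash
cat > lid.py <<'E'
from h import *
from scipy.optimize import least_squares
def cents(c,kind):
    im=c['img'].astype(int)[225:320,395:495]; r,g,b=im[...,0],im[...,1],im[...,2]
    s=(b-np.maximum(r,g)) if kind=='b' else (r-g-25)
    m=(s>(8 if kind=='b' else 30)).astype(np.uint8)
    n,l,st,ce=cv2.connectedComponentsWithStats(m,connectivity=8); o=[]
    for i in range(1,n):
        if 2<=st[i,4]<=25:
            y,x=np.nonzero(l==i); w=s[y,x]; o.append([(x*w).sum()/w.sum()+395,(y*w).sum()/w.sum()+225,st[i,4]])
    return np.array(o)
if __name__=='__main__':
    c=cam('top')
    for k in 'br':
        for p in cents(c,k): print(k,p.round(1),'crop',((p[:2]-[395,225])*4+[405,0]).round())
E
python3 lid.py
```

```text
b [437.  244.8   7. ] crop [573.  79.]
b [464.5 264.6   4. ] crop [683. 158.]
b [411.7 283.    3. ] crop [472. 232.]
b [417.4 282.6  11. ] crop [495. 230.]
b [437.  290.4   2. ] crop [573. 261.]
r [423.4 250.1   5. ] crop [519. 101.]
r [428.6 292.5   4. ] crop [539. 270.]
```

```bash
python3 - <<'E'
from h import *
from scipy.optimize import least_squares
c=cam('top'); D=np.radians
L=[(428.2,253.5),(464.5,264.6),(437.1,290.5)]
W=np.array([onz(c,p,.136)[:2] for p in L])
f=lambda q:np.concatenate([W[i]-q[:2]-q[2]*np.array([np.cos(q[3]-i*D(120)),np.sin(q[3]-i*D(120))]) for i in range(3)])
a0=np.arctan2(*(W[0]-W.mean(0))[::-1]); s=least_squares(f,[*W.mean(0),.036,a0]); print('lid c',s.x[:3],'ang tab',np.degrees(s.x[3]),'res mm',np.sqrt((s.fun**2).mean())*1e3)
for z in (.13,.136):
  print('hollows',[onz(c,((u-405)/4+395,v/4+225),z)[:2].round(4).tolist() for u,v in [(637,143),(560,215)]])
lc=s.x[:2]
# pot: blue A(top) B(left), red A, red B
P=[(437,244.8),(417.4,282.6),(423.4,250.1),(428.6,292.5)]
# unknown centre,r,h,phi ; blue0 at phi, blue1 phi+120, reds own offset e ccw of a blue
def fp(q):
    o=[]
    for p,a in zip(P,[q[4],q[4]+D(120),q[4]+D(35),q[4]+D(155)]):
        w=onz(c,p,q[3])[:2]; o+=list(w-q[:2]-q[2]*np.array([np.cos(a),np.sin(a)]))
    return np.array(o+[(q[0]-lc[0])*.5,(q[1]-lc[1])*.5])
for h in (.08,):
    s=least_squares(fp,[*lc,.05,h,0.]); print('pot',s.x[:4],'phi',np.degrees(s.x[4]),'res',(s.fun*1e3).round(1))
E
```

```text
lid c [ 0.578928   -0.25115057  0.04360302] ang tab 44.20709729615934 res mm 0.10922307123026533
hollows [[0.5971, -0.2722], [0.5601, -0.2338]]
hollows [[0.5968, -0.2705], [0.5601, -0.2323]]
pot [ 0.57932844 -0.25109437  0.05123271  0.09726714] phi 2.894799464473976 res [ 0.6  0.2  0.1 -0.1 -0.5 -0.4 -0.1  0.2  0.2  0. ]
```

Fit: lid centre (0.579, −0.251), hollow axis at −45.8°. The tabs are 78.7° clockwise of fitting, so I turn the lid 79° anticlockwise, drop it, then turn it 85° clockwise. That keeps joint 6 in range.

```bash
python3 go.py .579 -.2511 .2 44.2
```

```text
t 8.7 pos [0.5868 0.1679 0.2625] yaw 90.01 q6 0.238 w 1.002 gf 0.0 F [ 0.2 -0.2 -0.9]
shift [-0.8384 -0.017   0.1226] turn az 1.5270082405996712 Rz [ 0.0106  0.0026 -0.9999]
```

Emit:
step_arm:
  series:
    - {"x":-0.09,"y":0,"z":0,"ax":0,"ay":0,"az":0.1,"grip":-1}
    - {"x":-0.18,"y":0,"z":0,"ax":0,"ay":0,"az":0.2,"grip":-1}
    - {"x":-0.27,"y":0,"z":0,"ax":0,"ay":0,"az":0.3,"grip":-1}
    - {"x":-0.36,"y":0,"z":0,"ax":0,"ay":0,"az":0.4,"grip":-1}
    - {"x":-0.45,"y":0,"z":0,"ax":0,"ay":0,"az":0.5,"grip":-1}
    - {"x":-0.54,"y":0,"z":0,"ax":0,"ay":0,"az":0.6,"grip":-1}
    - {"x":-0.63,"y":0,"z":0,"ax":0,"ay":0,"az":0.7,"grip":-1}
    - {"x":-0.72,"y":0,"z":0,"ax":0,"ay":0,"az":0.8,"grip":0}
    - {"x":-0.8,"y":0,"z":0.05,"ax":0,"ay":0,"az":0.9,"grip":0.06}
    - {"x":-0.838,"y":-0.01,"z":0.1,"ax":0,"ay":0,"az":1,"grip":0.06}
    - {"x":-0.838,"y":-0.01,"z":0.12,"ax":0,"ay":0,"az":1,"grip":0.06}
    - {"x":-0.838,"y":-0.01,"z":0.12,"ax":0,"ay":0,"az":1,"grip":0.06}
  force: 20

```text
time: 9.9
tool_pos: [0.5763, -0.2508, 0.192]
tcp_rot: [-2.715, -1.567, 0.006]
wrist_force: [-0.8, 0.0, -0.6]
width: 0.468
grip_force: 0.0
```

Emit:
step_arm:
  series:
    - {"x":0,"y":0,"z":0,"ax":0,"ay":0,"az":0.26,"grip":0.06}
    - {"x":0,"y":0,"z":0,"ax":0,"ay":0,"az":0.527,"grip":0.06}
    - {"x":0,"y":0,"z":0,"ax":0,"ay":0,"az":0.527,"grip":0.06}
    - {"x":0,"y":0,"z":0,"ax":0,"ay":0,"az":0.527,"grip":0.06}
    - {"x":0,"y":0,"z":0,"ax":0,"ay":0,"az":0.527,"grip":0.06}
    - {"x":0,"y":0,"z":0,"ax":0,"ay":0,"az":0.527,"grip":0.06}
  force: 20

```text
time: 10.5
tool_pos: [0.5789, -0.2514, 0.1966]
tcp_rot: [2.909, 1.185, 0.0]
wrist_force: [0.7, 0.9, -0.7]
width: 0.469
grip_force: 0.0
```

```bash
for i in 1 2; do python3 go.py .579 -.2511 .127 44.2; done; python3 -c "
from h import *
c=cam('scene');i=c['img'][100:260,140:340,::-1];cv2.imwrite('pics/g5.png',cv2.resize(i,None,fx=3,fy=3))"
```

```text
t 10.5 pos [ 0.5789 -0.2514  0.1966] yaw 44.32 q6 0.348 w 0.469 gf 0.0 F [ 0.7  0.9 -0.7]
shift [ 0.0005 -0.0004  0.1391] turn az 0.003861671972900164 Rz [ 3.e-04 -1.e-04 -1.e+00]
t 10.5 pos [ 0.5789 -0.2514  0.1966] yaw 44.32 q6 0.348 w 0.469 gf 0.0 F [ 0.7  0.9 -0.7]
shift [ 0.0005 -0.0004  0.1391] turn az 0.003861671972900164 Rz [ 3.e-04 -1.e-04 -1.e+00]
```

View pics/g5.png

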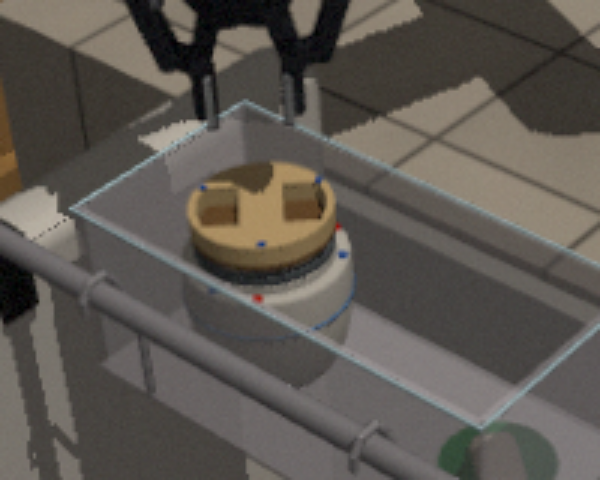

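The fingers at crop (212,125) and (290,120) line up with the two hollows at (218,205) and (305,205). I'll descend gently.

Emit:
step_arm:
  series:
    - {"x":0,"y":0,"z":0.04,"ax":0,"ay":0,"az":0,"grip":0.06}
    - {"x":0,"y":0,"z":0.08,"ax":0,"ay":0,"az":0,"grip":0.06}
    - {"x":0,"y":0,"z":0.1,"ax":0,"ay":0,"az":0,"grip":0.06}
    - {"x":0,"y":0,"z":0.115,"ax":0,"ay":0,"az":0,"grip":0.06}
    - {"x":0,"y":0,"z":0.125,"ax":0,"ay":0,"az":0,"grip":0.06}
    - {"x":0,"y":0,"z":0.135,"ax":0,"ay":0,"az":0,"grip":0.06}
    - {"x":0,"y":0,"z":0.14,"ax":0,"ay":0,"az":0,"grip":0.06}
    - {"x":0,"y":0,"z":0.144,"ax":0,"ay":0,"az":0,"grip":0.06}
    - {"x":0,"y":0,"z":0.144,"ax":0,"ay":0,"az":0,"grip":0.06}
    - {"x":0,"y":0,"z":0.144,"ax":0,"ay":0,"az":0,"grip":0.06}
  force: 20

```text
time: 11.55
tool_pos: [0.579, -0.2519, 0.1246]
tcp_rot: [2.91, 1.182, 0.001]
wrist_force: [-0.2, -0.6, 0.6]
width: 0.468
grip_force: 0.0
```

```bash
python3 go.py .579 -.2511 .124 44.2
```

```text
t 11.55 pos [ 0.579  -0.2519  0.1246] yaw 44.2 q6 0.35 w 0.468 gf 0.0 F [-0.2 -0.6  0.6]
shift [ 0.0012 -0.0011  0.0013] turn az 2.5668432317615953e-05 Rz [ 5.e-04 -3.e-04 -1.e+00]
```

No contact. Close at 20 N.

Emit:
step_arm:
  series:
    - {"x":0,"y":0,"z":0,"ax":0,"ay":0,"az":0,"grip":0.3}
    - {"x":0,"y":0,"z":0,"ax":0,"ay":0,"az":0,"grip":0.5}
    - {"x":0,"y":0,"z":0,"ax":0,"ay":0,"az":0,"grip":0.5}
    - {"x":0,"y":0,"z":0,"ax":0,"ay":0,"az":0,"grip":0.5}
    - {"x":0,"y":0,"z":0,"ax":0,"ay":0,"az":0,"grip":0.5}
  force: 20

```text
time: 12.05
tool_pos: [0.579, -0.2519, 0.1248]
tcp_rot: [2.91, 1.182, 0.001]
wrist_force: [-0.5, 1.0, 3.3]
width: 0.318
grip_force: 21.0
```

```bash
python3 go.py .579 -.2511 .124 44.2
```

```text
t 12.05 pos [ 0.579  -0.2519  0.1248] yaw 44.2 q6 0.35 w 0.318 gf 20.955128073692322 F [-0.5  1.   3.3]
shift [ 0.0012 -0.0012  0.0016] turn az -7.66559533550056e-05 Rz [ 6.e-04 -3.e-04 -1.e+00]
```

Emit:
step_arm:
  series:
    - {"x":0,"y":0,"z":0,"ax":0,"ay":0,"az":-0.15,"grip":0.5}
    - {"x":0,"y":0,"z":0,"ax":0,"ay":0,"az":-0.3,"grip":0.5}
    - {"x":0,"y":0,"z":0,"ax":0,"ay":0,"az":-0.45,"grip":0.5}
    - {"x":0,"y":0,"z":0,"ax":0,"ay":0,"az":-0.6,"grip":0.5}
    - {"x":0,"y":0,"z":0,"ax":0,"ay":0,"az":-0.8,"grip":0.5}
    - {"x":0,"y":0,"z":0,"ax":0,"ay":0,"az":-1,"grip":0.5}
  force: 20

```text
time: 12.65
tool_pos: [0.5792, -0.2521, 0.1248]
tcp_rot: [2.501, 1.899, 0.001]
wrist_force: [-0.8, -0.3, 2.5]
width: 0.321
grip_force: 20.9
```

Emit:
step_arm:
  series:
    - {"x":0,"y":0,"z":0,"ax":0,"ay":0,"az":-0.2,"grip":0.5}
    - {"x":0,"y":0,"z":0,"ax":0,"ay":0,"az":-0.4,"grip":0.5}
    - {"x":0,"y":0,"z":0,"ax":0,"ay":0,"az":-0.6,"grip":0.5}
    - {"x":0,"y":0,"z":0,"ax":0,"ay":0,"az":-0.8,"grip":0.5}
    - {"x":0,"y":0,"z":0,"ax":0,"ay":0,"az":-1,"grip":0.5}
  force: 20

```text
time: 13.15
tool_pos: [0.5792, -0.2521, 0.1248]
tcp_rot: [1.924, 2.482, 0.0]
wrist_force: [0.6, -0.7, 2.0]
width: 0.318
grip_force: 20.9
```

Emit:
step_arm:
  series:
    - {"x":0,"y":0,"z":0,"ax":0,"ay":0,"az":-0.2,"grip":0.5}
    - {"x":0,"y":0,"z":0,"ax":0,"ay":0,"az":-0.4,"grip":0.5}
    - {"x":0,"y":0,"z":0,"ax":0,"ay":0,"az":-0.52,"grip":0.5}
    - {"x":0,"y":0,"z":0,"ax":0,"ay":0,"az":-0.62,"grip":0.5}
    - {"x":0,"y":0,"z":0,"ax":0,"ay":0,"az":-0.62,"grip":0.5}
    - {"x":0,"y":0,"z":0,"ax":0,"ay":0,"az":-0.62,"grip":0.5}
  force: 20

```text
time: 13.75
tool_pos: [0.5784, -0.2516, 0.1237]
tcp_rot: [-1.505, -2.757, 0.0]
wrist_force: [0.4, -0.1, -0.9]
width: 0.317
grip_force: 20.5
```

```bash
python3 go.py .579 -.2511 .117 122.9; python3 -c "
from h import *
c=cam('scene');i=c['img'][100:260,140:340,::-1];cv2.imwrite('pics/g6.png',cv2.resize(i,None,fx=3,fy=3))
print(bot.read_state()['torque'])"
```

```text
t 13.75 pos [ 0.5784 -0.2516  0.1237] yaw 122.72 q6 -1.021 w 0.317 gf 20.49406349658966 F [ 0.4 -0.1 -0.9]
shift [0.0003 0.0016 0.0134] turn az -0.005834268776715135 Rz [-8.e-04  3.e-04 -1.e+00]
[-0.00488664 -0.0401039  -0.02236965]
```

View pics/g6.png

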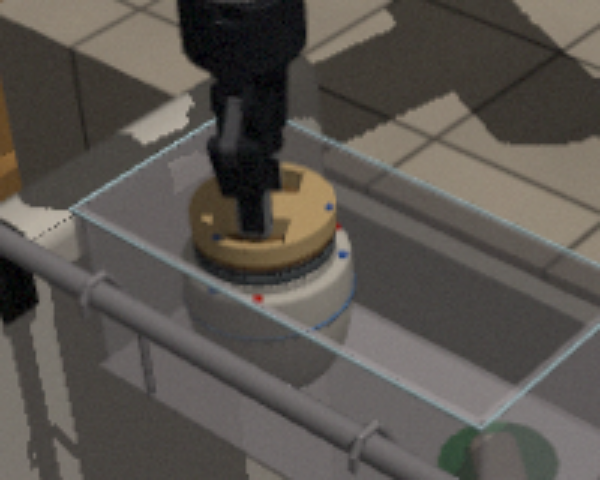

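The lid turned: its dot at (328,206) now sits over the pot's blue mark at (343,254). The force went negative, so the lid hangs in the grip over the gaps. I'll lower it 8 mm.

Emit:
step_arm:
  series:
    - {"x":0,"y":0,"z":0.004,"ax":0,"ay":0,"az":0,"grip":0.5}
    - {"x":0,"y":0,"z":0.008,"ax":0,"ay":0,"az":0,"grip":0.5}
    - {"x":0,"y":0,"z":0.012,"ax":0,"ay":0,"az":0,"grip":0.5}
    - {"x":0,"y":0,"z":0.016,"ax":0,"ay":0,"az":0,"grip":0.5}
    - {"x":0,"y":0,"z":0.016,"ax":0,"ay":0,"az":0,"grip":0.5}
    - {"x":0,"y":0,"z":0.016,"ax":0,"ay":0,"az":0,"grip":0.5}
  force: 20

```text
time: 14.4
tool_pos: [0.5789, -0.2518, 0.1166]
tcp_rot: [1.504, 2.758, 0.0]
wrist_force: [1.1, 0.3, 0.9]
width: 0.319
grip_force: 20.7
```

```bash
python3 go.py .579 -.2511 .1112 122.9
```

```text
t 14.4 pos [ 0.5789 -0.2518  0.1166] yaw 122.79 q6 -1.022 w 0.319 gf 20.703985691070557 F [1.1 0.3 0.9]
shift [0.0011 0.0009 0.0107] turn az -0.003588867987281219 Rz [ 4.e-04 -1.e-04 -1.e+00]
```

Emit:
step_arm:
  series:
    - {"x":0,"y":0,"z":0.003,"ax":0,"ay":0,"az":0,"grip":0.5}
    - {"x":0,"y":0,"z":0.006,"ax":0,"ay":0,"az":0,"grip":0.5}
    - {"x":0,"y":0,"z":0.008,"ax":0,"ay":0,"az":0,"grip":0.5}
    - {"x":0,"y":0,"z":0.01,"ax":0,"ay":0,"az":0,"grip":0.5}
    - {"x":0,"y":0,"z":0.01,"ax":0,"ay":0,"az":0,"grip":0.5}
    - {"x":0,"y":0,"z":0.01,"ax":0,"ay":0,"az":0,"grip":0.5}
  force: 20

```text
time: 15.0
tool_pos: [0.579, -0.2519, 0.1122]
tcp_rot: [1.504, 2.758, 0.0]
wrist_force: [-0.9, 1.3, 5.2]
width: 0.319
grip_force: 21.3
```

```bash
python3 go.py .579 -.2511 .1112 122.9
```

```text
t 15.0 pos [ 0.579  -0.2519  0.1122] yaw 122.79 q6 -1.022 w 0.319 gf 21.30295693874359 F [-0.9  1.3  5.2]
shift [0.0013 0.0008 0.002 ] turn az -0.003514851859705459 Rz [ 7.e-04 -2.e-04 -1.e+00]
```

Emit:
step_arm:
  series:
    - {"x":0,"y":0,"z":0.002,"ax":0,"ay":0,"az":0,"grip":0.5}
    - {"x":0,"y":0,"z":0.004,"ax":0,"ay":0,"az":0,"grip":0.5}
    - {"x":0,"y":0,"z":0.004,"ax":0,"ay":0,"az":0,"grip":0.5}
    - {"x":0,"y":0,"z":0.004,"ax":0,"ay":0,"az":0,"grip":0.5}
  force: 20

```text
time: 15.4
tool_pos: [0.579, -0.2519, 0.1108]
tcp_rot: [1.504, 2.758, 0.0]
wrist_force: [-2.5, 2.1, 9.2]
width: 0.323
grip_force: 21.6
```

```bash
python3 -c "
from h import *
F=[]
for i in range(4):
    imaging.read_camera('top'); s=bot.read_state(); F.append([*s['tool_pos'],*s['wrist_force']])
print(np.mean(F,0).round(4))"
```

```text
[ 0.579  -0.2519  0.1108 -2.9311  2.3221  8.6057]
```

Emit:
step_arm:
  series:
    - {"x":0,"y":0,"z":0,"ax":0,"ay":0,"az":0.1,"grip":0.5}
    - {"x":0,"y":0,"z":0,"ax":0,"ay":0,"az":0.2,"grip":0.5}
    - {"x":0,"y":0,"z":0,"ax":0,"ay":0,"az":0.3,"grip":0.5}
    - {"x":0,"y":0,"z":0,"ax":0,"ay":0,"az":0.4,"grip":0.5}
    - {"x":0,"y":0,"z":0,"ax":0,"ay":0,"az":0.5,"grip":0.5}
    - {"x":0,"y":0,"z":0,"ax":0,"ay":0,"az":0.6,"grip":0.5}
  force: 20

```text
time: 16.2
tool_pos: [0.5799, -0.2523, 0.111]
tcp_rot: [1.917, 2.485, 0.001]
wrist_force: [-0.5, 0.8, 8.2]
width: 0.319
grip_force: 21.5
```

```bash
python3 go.py .579 -.2511 .1112 122.9;  python3 -c "
from h import *
print(bot.read_state()['torque'])"
```

```text
t 16.2 pos [ 0.5799 -0.2523  0.111 ] yaw 104.72 q6 -0.706 w 0.319 gf 21.507720351219177 F [-0.5  0.8  8.2]
shift [ 0.0027 -0.0012 -0.0003] turn az -0.6061596428523444 Rz [ 0.0025 -0.0013 -1.    ]
[0.21227813 0.19578392 0.26597918]
```

Emit:
step_arm:
  series:
    - {"x":0,"y":0,"z":0,"ax":0,"ay":0,"az":0.15,"grip":0.5}
    - {"x":0,"y":0,"z":0,"ax":0,"ay":0,"az":0.3,"grip":0.5}
    - {"x":0,"y":0,"z":0,"ax":0,"ay":0,"az":0.45,"grip":0.5}
    - {"x":0,"y":0,"z":0,"ax":0,"ay":0,"az":0.6,"grip":0.5}
    - {"x":0,"y":0,"z":0,"ax":0,"ay":0,"az":0.75,"grip":0.5}
    - {"x":0,"y":0,"z":0,"ax":0,"ay":0,"az":0.9,"grip":0.5}
    - {"x":0,"y":0,"z":0,"ax":0,"ay":0,"az":1,"grip":0.5}
  force: 20

```text
time: 16.9
tool_pos: [0.5796, -0.2519, 0.1109]
tcp_rot: [2.496, 1.905, 0.001]
wrist_force: [-0.9, 0.8, 8.0]
width: 0.322
grip_force: 21.5
```

Emit:
step_arm:
  series:
    - {"x":0,"y":0,"z":0,"ax":0,"ay":0,"az":0.15,"grip":0.5}
    - {"x":0,"y":0,"z":0,"ax":0,"ay":0,"az":0.3,"grip":0.5}
    - {"x":0,"y":0,"z":0,"ax":0,"ay":0,"az":0.45,"grip":0.5}
    - {"x":0,"y":0,"z":0,"ax":0,"ay":0,"az":0.6,"grip":0.5}
    - {"x":0,"y":0,"z":0,"ax":0,"ay":0,"az":0.75,"grip":0.5}
    - {"x":0,"y":0,"z":0,"ax":0,"ay":0,"az":0.85,"grip":0.5}
    - {"x":0,"y":0,"z":0,"ax":0,"ay":0,"az":0.95,"grip":0.5}
    - {"x":0,"y":0,"z":0,"ax":0,"ay":0,"az":0.95,"grip":0.5}
  force: 20

```text
time: 17.7
tool_pos: [0.5791, -0.2514, 0.1108]
tcp_rot: [2.889, 1.234, 0.001]
wrist_force: [-2.1, 3.2, 9.1]
width: 0.322
grip_force: 21.6
```

```bash
python3 go.py .579 -.2511 .1112 37.8;  python3 -c "
from h import *
print(bot.read_state()['torque'])"
```

```text
t 17.7 pos [ 0.5791 -0.2514  0.1108] yaw 46.26 q6 0.314 w 0.322 gf 21.626244485378265 F [-2.1  3.2  9.1]
shift [ 0.0003 -0.0006 -0.0008] turn az 0.2821520006696801 Rz [ 7.e-04  2.e-04 -1.e+00]
[0.57836407 0.44903751 0.02817486]
```

Emit:
step_arm:
  series:
    - {"x":0,"y":0,"z":0,"ax":0,"ay":0,"az":0.08,"grip":0.5}
    - {"x":0,"y":0,"z":0,"ax":0,"ay":0,"az":0.16,"grip":0.5}
    - {"x":0,"y":0,"z":0,"ax":0,"ay":0,"az":0.23,"grip":0.5}
    - {"x":0,"y":0,"z":0,"ax":0,"ay":0,"az":0.3,"grip":0.5}
    - {"x":0,"y":0,"z":0,"ax":0,"ay":0,"az":0.3,"grip":0.5}
  force: 20

```text
time: 18.2
tool_pos: [0.5791, -0.2512, 0.1108]
tcp_rot: [-2.976, -1.004, -0.001]
wrist_force: [-2.2, 3.5, 9.6]
width: 0.322
grip_force: 21.6
```

```bash
python3 go.py .579 -.2511 .1112 37.8;  python3 -c "
from h import *
print(bot.read_state()['torque'])"
```

```text
t 18.2 pos [ 0.5791 -0.2512  0.1108] yaw 37.29 q6 0.47 w 0.322 gf 21.639106571674347 F [-2.2  3.5  9.6]
shift [-0.0001 -0.0003 -0.0009] turn az -0.017048612228375268 Rz [ 7.e-04  6.e-04 -1.e+00]
[0.70681471 0.42354377 0.08198921]
```

At 85.5° the lid isn't yet on the stop. I'll ease up, release and withdraw.

Emit:
step_arm:
  series:
    - {"x":0,"y":0,"z":-0.002,"ax":0,"ay":0,"az":0,"grip":0.5}
    - {"x":0,"y":0,"z":-0.004,"ax":0,"ay":0,"az":0,"grip":0.5}
    - {"x":0,"y":0,"z":-0.006,"ax":0,"ay":0,"az":0,"grip":0.5}
    - {"x":0,"y":0,"z":-0.007,"ax":0,"ay":0,"az":0,"grip":0.5}
    - {"x":0,"y":0,"z":-0.007,"ax":0,"ay":0,"az":0,"grip":0.5}
  force: 20

```text
time: 18.7
tool_pos: [0.579, -0.2513, 0.1129]
tcp_rot: [-2.976, -1.004, -0.001]
wrist_force: [-0.2, 4.5, 4.7]
width: 0.32
grip_force: 21.2
```

Emit:
step_arm:
  series:
    - {"x":0,"y":0,"z":0,"ax":0,"ay":0,"az":0,"grip":0.3}
    - {"x":0,"y":0,"z":0,"ax":0,"ay":0,"az":0,"grip":0.12}
    - {"x":0,"y":0,"z":0,"ax":0,"ay":0,"az":0,"grip":0.12}
    - {"x":0,"y":0,"z":0,"ax":0,"ay":0,"az":0,"grip":0.12}
    - {"x":0,"y":0,"z":-0.04,"ax":0,"ay":0,"az":0,"grip":0.12}
    - {"x":0,"y":0,"z":-0.1,"ax":0,"ay":0,"az":0,"grip":0.12}
    - {"x":0,"y":0,"z":-0.2,"ax":0,"ay":0,"az":0,"grip":0.12}
    - {"x":0,"y":0.1,"z":-0.2,"ax":0,"ay":0,"az":0,"grip":0.12}
    - {"x":0,"y":-0.2,"z":-0.25,"ax":0,"ay":0,"az":0,"grip":0.12}
    - {"x":-0.1,"y":-0.3,"z":-0.25,"ax":0,"ay":0,"az":0,"grip":0.12}
    - {"x":-0.2,"y":-0.4,"z":-0.25,"ax":0,"ay":0,"az":0,"grip":0.12}
  force: 20

```text
time: 19.8
tool_pos: [0.4923, -0.2034, 0.2277]
tcp_rot: [-2.974, -1.004, 0.004]
wrist_force: [-0.3, 0.4, 0.4]
width: 0.443
grip_force: 0.0
```

```bash
python3 go.py .45 0.1 .25 37.8;  python3 - <<'E'
from h import *
c=cam('top'); j=c['img'][225:315,395:490,::-1]; d=cam('scene')['img'][130:230,190:290,::-1]
o=np.zeros((400,790,3),np.uint8); o[:,:390]=cv2.resize(d,(390,400)); o[:360,405:785]=cv2.resize(j,(380,360),interpolation=cv2.INTER_CUBIC); cv2.imwrite('pics/g7.png',o)
E
python3 lid.py
```

```text
t 19.8 pos [ 0.4923 -0.2034  0.2277] yaw 37.33 q6 0.481 w 0.443 gf 0.0 F [-0.3  0.4  0.4]
shift [ 0.3006 -0.5339 -0.0434] turn az -0.0158318224801756 Rz [-0.0032  0.0017 -1.    ]
b [437.1 244.6   6. ] crop [573.  78.]
b [463.3 266.7   3. ] crop [678. 167.]
b [411.  281.5   2. ] crop [469. 226.]
b [417.4 282.7  10. ] crop [495. 231.]
b [433.  288.6   2. ] crop [557. 254.]
r [423.5 250.    4. ] crop [519. 100.]
r [428.6 292.5   4. ] crop [539. 270.]
```

View pics/g7.png

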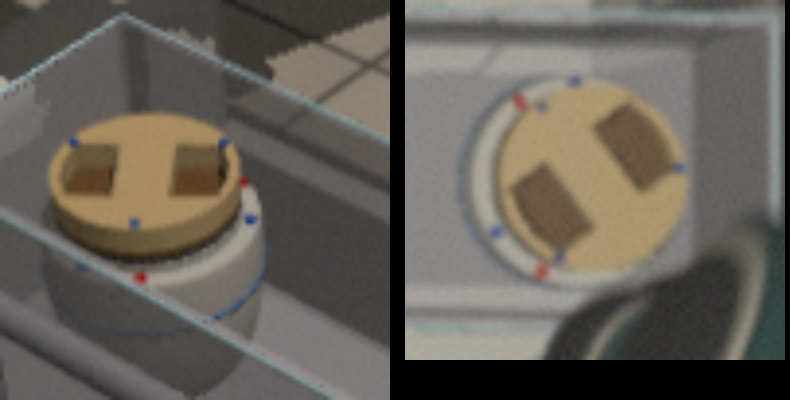

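Lid dots at crop (542,107), (678,167) and (557,254) now line up with the red marks. I'll check angle and height numerically.

```bash
python3 - <<'E'
from h import *
c=cam('top'); d=cam('scene')
L=[(429.2,251.8),(463.3,266.7),(433,288.6)]
W=np.array([onz(c,p,.126)[:2] for p in L]); m=W.mean(0); print('c',m,'r',np.linalg.norm(W-m,axis=1).round(4),'ang',np.degrees(np.arctan2(*(W-m).T[::-1])).round(1))
im=d['img'].astype(int); s=im[...,2]-im[...,:2].max(2)
# scene dots from composite: x/3.9+190, y/4+130
S=[(224,144),(73,142),(135,224)]
for u,v in S:
    x,y=int(u/3.9+190),int(v/4+130); w=np.clip(s[y-3:y+4,x-3:x+4]-5,0,None); Y,X=np.mgrid[y-3:y+4,x-3:x+4]
    p=((X*w).sum()/w.sum(),(Y*w).sum()/w.sum()); 
    best=None
    for q in L:
        o1,d1=ray(c,q); o2,d2=ray(d,p); A=np.stack([d1,-d2],1); t=np.linalg.lstsq(A,o2-o1,rcond=None)[0]
        a,b=o1+t[0]*d1,o2+t[1]*d2; e=np.linalg.norm(a-b)
        if best is None or e<best[0]: best=(e,(a+b)/2)
    print(p,best)
s=bot.read_state(); print(s['wrist_force'],s['time'])
E
```

```text
c [ 0.58014234 -0.25096932] r [0.0427 0.0437 0.0434] ang [ 37.2 -82.5 156.2]
(np.float64(246.824), np.float64(165.328)) (np.float64(0.00046411118752270284), array([ 0.54052705, -0.23389575,  0.12497536]))
(np.float64(208.39814814814815), np.float64(164.96296296296296)) (np.float64(0.00010163605844798006), array([ 0.58587808, -0.29457782,  0.12487891]))
(np.float64(224.0), np.float64(185.24468085106383)) (np.float64(0.00020055317360403579), array([ 0.61417594, -0.22541594,  0.12473421]))
[0.67579036 0.058718   0.59579256] 20.05
```

```bash
python3 -c "
from h import *
print(bot.finish_job())"
```

```text
the job is handed in; nothing more can be done
None
```

I laid the brush in the low basket and closed the lid on the pot, then handed the job in at about 20 s; by camera its tabs are within about 2° of the locked places and it is level, about 1 mm below its nominal locked height, but the hand-in returned no verdict.

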